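# Load a solder pallet onto its carrier and hold the carrier up level

### The arm

A 6-joint arm with a two-finger parallel gripper is mounted at the origin on a cart in front of the work surface, level with it; the furniture and walls round the work are solid. World frame = base frame: x ahead of the robot, y to its left, z up, the work surface at z = 0. Lengths are in mm, angles in rad, forces in N, time in s.
With the tool pointing down it reaches from about 400 to 825 mm from the base axis. Payload 7 kg.
Tool frame: the origin (TCP) lies between the finger pads, 19 mm behind the fingertips; this is the grasp point; z points along the fingers, y is the line along which they close (so a half turn about z gives the same grasp; the last joint's range is limited). The gripper opens to 85 mm and grips with 20 to 120 N. Pads are 22 mm wide; open, the fingers measure 114 mm over their backs; the gripper's body (76 mm by 85 mm) begins 54 mm behind the grasp point. The pads swing forward as they close: fully open they stand 13 mm farther back than shut.
Start: joints at [-0.932, 0.359, 0.012, 0, -1.224, -0.288], TCP at [231.936, -633.878, 250.002] pointing down, gripper open.
Joint ranges: [-3.07, 3.07], [-1.43, 2.12], [-1.02, 1.25], [-3.03, 1.67], [-3.05, -0], [-3.03, 3.03]. Speed limits (rad/s): [2.39, 2.39, 3.01, 3.14, 3.14, 3.14].

### API

Orientations are given as a 3x3 rotation matrix whose columns are the frame's x, y, z axes.
In Python, from bench import state, read_camera, calibration, job_done gives the robot as it stands.
- The arm moves only by the tool step_arm, never from a script. Its argument "plan" is a list of rows, each a list of 6 numbers: the shift along the tool's x, y, z in m, then the turn, a rotation vector about the tool's x, y, z in rad. A call has 1 to 20 rows; each row is the pose to reach, as a shift and turn from the pose commanded when the call began, along the tool's axes at that moment; what a row does not reach only later rows make up. A row lasts 1/10 s, in which the tool goes at most 50 mm and 8.59 degrees, less where a joint would pass 70% of its speed; a pose out of reach is approached as far as the arm can. A call with a gripper value outside its range is refused whole. "hand" is the opening, from 0 (shut) to 1 (fully open), set as the call begins (left out, the last holds). The fingers move at their own pace and stop on an object; the grip force is fixed at half the most. Time passes only in rows, so rows that repeat a pose let the fingers close. It gives the time, the measured TCP pose, the force, the opening and the grip force at its end, in the units of the state.
- state(): the state, without advancing time (a new reading comes with each control period).
- read_camera(name): name is "side" or "top" or "wrist"; returns the picture (420x560x3 uint8, blue, green, red); there is no depth.
- calibration(name): a dict with "camera_matrix" (3x3 intrinsics, pixels), "rvec" (rotation vector, rad) and "tvec" (3), from world to camera coordinates, as OpenCV has them; the wrist camera has in their place "tool_from_camera" (4x4, takes a point from camera to tool coordinates, whose origin is the TCP and whose axes are the flange's). Camera axes: x right, y down, z forward; pixel columns grow to the right and rows downward; lengths in mm; the calibration is good to about 2 mm. The wrist camera is an equidistant fisheye: a pixel r from the principal point sees the ray r / f radians off the axis. A picture is of the moment at which its call begins: read the wrist's pose just before it. calibration takes no time and is no camera call.
- job_done(): hands the job in; it is judged then, once.
The state is a dict: "time_s": time; "joint_pos": joint angles; "qd": joint speeds; "effort": joint torques, N m; "tool_pos": TCP position; "tcp_rot": TCP orientation; "contact_force": force on the tool from outside, world axes, zero at the start; "ft_torque": the same for the moment, N m; "opening": finger opening in mm; "gripper_force": force on a finger pad.
Only numpy, scipy, OpenCV 4.12 (cv2) and the standard library are available. Lean on these libraries where they do the work, as an engineer would, in place of code of your own. Each camera call takes 0.05 s, during which the arm holds its last target. There are 200 camera calls.

### The job

The parts on the circuit board are not soldered yet, so the black pallet must never be picked up: slide it (it has a grip tab for this) off the feed table onto the steel carrier until it is fully home against the carrier's end stop, and let go of it. Then take the carrier by its handle bar, lift it out of the dock with the pallet on it, keeping it level all the way, and finish while still holding it steady and level at least 10 cm above where it stood: do not put it down or let go. Leave the solder spool, the side cutter and the loupe where they are.

Things in the scene. Friction and masses are not known exactly. Their poses are not given: they have to be found in the camera images.
- dock: Fixed plywood dock, 305 x 136 mm. Origin on the bench top; x along it in the sliding direction, y across, z up. Flat feed table: x -147 to +3 mm, y -68 to +68, top at z = 12 mm. Nest: x +3 to +158 mm, floor at z = 4 mm, low rails (tops at z = 10 mm) at both sides and the far end; the carrier sits in it, centred at x = +78 mm, with 2 to 3 mm play.
- carrier: Loose bare steel carrier, 0.3 kg, in the dock's nest, axes along the dock's. Deck 144 x 114 mm (x, y), top at z = 6 mm, 2 mm below the feed table; origin at the centre of its underside. Side lips 6 mm high, 90 mm apart, flared to 103 mm at the open mouth (x = -70 mm). An arch stands over x = 0, posts at y = +-53 mm. Fully home, the pallet's origin is at x = y = 0 here, z = 6 mm.
- carrier_bar (a point): Centre of the carrier's level handle bar, 61 mm above the middle of the carrier's underside (its x = y = 0). The bar runs along the carrier's y: 112 mm long, 14 mm wide (x), 16 mm high. The pallet and its board slide in under it with 27 mm to spare.
- carrier_stop (a point): Middle of the inner face of the carrier's end stop, at the carrier's x = +65 mm, z = 10 mm; the stop is 98 mm wide and its top is 8 mm above the deck.
- pallet: Loose flat black plastic pallet on the feed table, 130 x 84 x 10 mm (x, y, z), about 0.3 kg with the populated circuit board (95 x 72 mm, parts up to 16 mm high, centred at x = +14 mm) fixed on its top. Origin at the centre of its underside; x points to the leading edge, which faces the carrier to within about 0.2 rad.
- pallet_tab (a point): Centre of the upright aluminium grip tab on the pallet's trailing end, at the pallet's x = -50 mm, y = 0, z = 25 mm. The tab is 22 mm long (x), 10 mm thick (y) and stands from the pallet's top (z = 10 mm) up to z = 40 mm.
- spool: Bystander: solder spool with red flanges lying on its flange, 57 mm across, 40 mm high; origin at the centre of its underside.
- cutter: Bystander: side cutter with blue handles lying flat, 140 x 49 x 12 mm; origin at the centre of its underside.
- magnifier: Bystander: small black loupe (magnifier) standing on the bench, 39 mm across, 32 mm high; origin at the centre of its underside.
Not all that is in view belongs to the job. What is shaped like the carrier but turquoise is not meant.

How it is judged:
By the outcome, as a careful person would: the job done as asked, in the order asked, and still so for the second after the job is handed in, while the arm keeps its last pose, push and grip.
It also fails if it takes over 43 s, if anything falls off the work surface, if the arm or the gripper's body presses on something with over 40 N, if the wrist force passes 120 N, or if a joint passes its speed limit or range.

## Working session

There is one attempt and no reset: what is moved stays moved. The work goes in short steps, Python scripts to look and compute and a tool call to move; the robot and the scene stay as the last step left them, time stands still between calls to the robot, and variables do not carry over. Pictures are saved under pics/ and viewed, at most 10 in all, crops included, and the job is handed in when it is done.

Besides the shell and the picture viewer there is one more tool, called after "Call:" as name(argument=value, ...) on one line, values as JSON. step_arm: Moves the arm, as the interface text tells. Its arguments: {"type":"object","properties":{"plan":{"type":"array","items":{"type":"array","items":{"type":"number"}}},"hand":{"type":"number"}},"required":["plan"]}

```bash
mkdir -p pics; ls
python3 - <<'E'
from bench import *
import cv2,numpy as np
s=state();print(s['time_s'],s['tool_pos'],np.round(s['tcp_rot'],3).tolist(),s['opening'])
for n in('side','top'):
    cv2.imwrite(f'pics/{n}0.png',read_camera(n));print(n,calibration(n))
print(calibration('wrist'))
E
```

```text
pics
0.0 [ 231.78804949 -633.48915423  249.08512607] [[-0.939, -0.343, -0.001], [-0.343, 0.939, 0.001], [0.0, 0.002, -1.0]] 85.62216569873566
side {'camera_matrix': array([[507.67109703,   0.        , 285.8188633 ],
       [  0.        , 507.67109703, 213.51591911],
       [  0.        ,   0.        ,   1.        ]]), 'rvec': array([ 0.51335954, -2.64352515,  1.28243637]), 'tvec': array([ 561.18266447,   61.70405123, 1391.18151515])}
top {'camera_matrix': array([[542.68697774,   0.        , 285.19395981],
       [  0.        , 542.68697774, 201.52361703],
       [  0.        ,   0.        ,   1.        ]]), 'rvec': array([ 2.21613676, -2.15512889,  0.0818502 ]), 'tvec': array([ 216.50582655,  531.10217804, 1491.37119017])}
{'camera_matrix': array([[325.1922621 ,   0.        , 276.11314795],
       [  0.        , 325.1922621 , 206.18081419],
       [  0.        ,   0.        ,   1.        ]]), 'tool_from_camera': array([[-3.61419658e-04, -9.60327374e-01, -2.78874889e-01,
         7.04866840e+01],
       [ 9.99999612e-01, -5.71163480e-04,  6.70854260e-04,
         2.23074833e-01],
       [-8.03522862e-04, -2.78874538e-01,  9.60327208e-01,
        -1.23546597e+02],
       [ 0.00000000e+00,  0.00000000e+00,  0.00000000e+00,
         1.00000000e+00]])}
```

View pics/top0.png

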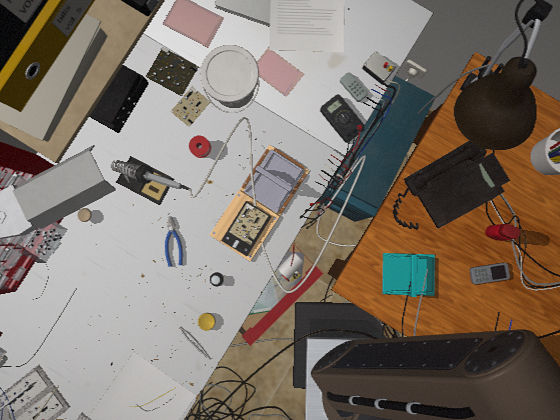

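View pics/side0.png

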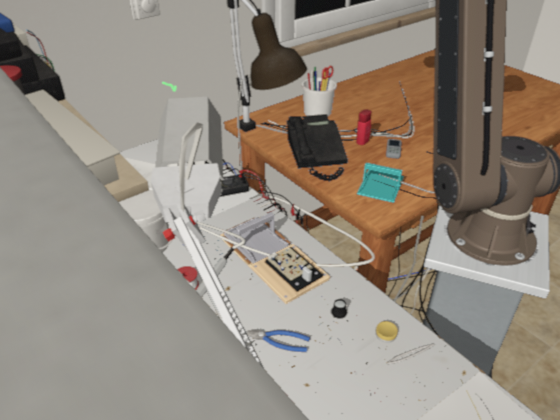

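The top view shows the dock, with the pallet on the feed table near (245,225) and the steel carrier near (275,178). The turquoise lookalike is on the wooden desk at (410,275). The spool is at (200,147), the cutter at (175,245) and the loupe at (217,279). In the side view the carrier is near (262,238) and the pallet near (293,268), with its tab at about (307,272).

Things that could be mistaken for the carrier: the steel one at top (275,178) and the turquoise one at (410,275). I choose the steel one because it sits in the dock. For the pallet: the black board in the dock at (245,225), the black plate at (120,98), and the iron stand at (147,185). I choose the one in the dock. A close crop follows to check.

```bash
cat > h.py <<'E'
import cv2,numpy as np
from bench import *
def cam(n):
    c=calibration(n);R=cv2.Rodrigues(np.array(c['rvec']))[0];return c['camera_matrix'],R,np.array(c['tvec']).ravel()
def ray(n,p):
    K,R,t=cam(n);d=R.T@np.linalg.inv(K)@[p[0],p[1],1];return -R.T@t,d/np.linalg.norm(d)
def plane(n,p,z):
    o,d=ray(n,p);return o+d*(z-o[2])/d[2]
def tri(rays):
    A=np.zeros((3,3));b=np.zeros(3)
    for o,d in rays:
        P=np.eye(3)-np.outer(d,d);A+=P;b+=P@o
    x=np.linalg.solve(A,b);return x,[np.linalg.norm((np.eye(3)-np.outer(d,d))@(x-o)) for o,d in rays]
def proj(n,X):
    K,R,t=cam(n);return cv2.projectPoints(np.float64(X).reshape(-1,3),cv2.Rodrigues(R)[0],t,K,None)[0].reshape(-1,2)
def wray(p,s):
    c=calibration('wrist');K=c['camera_matrix'];T=c['tool_from_camera']
    v=(np.array(p)-K[:2,2])/K[0,0];r=np.linalg.norm(v);dc=np.array([*(v/max(r,1e-9)*np.sin(r)),np.cos(r)])
    R=np.array(s['tcp_rot']);return R@T[:3,3]+np.array(s['tool_pos']),R@T[:3,:3]@dc
def wproj(X,s):
    c=calibration('wrist');K=c['camera_matrix'];T=np.linalg.inv(c['tool_from_camera'])
    R=np.array(s['tcp_rot']);o=[]
    for x in np.reshape(X,(-1,3)):
        q=T[:3,:3]@(R.T@(x-s['tool_pos']))+T[:3,3];th=np.arctan2(np.hypot(q[0],q[1]),q[2]);o.append(K[:2,2]+K[0,0]*th*q[:2]/np.hypot(q[0],q[1]))
    return np.array(o)
E
python3 - <<'E'
from h import *
t=cv2.imread('pics/top0.png');s=cv2.imread('pics/side0.png')
a=cv2.resize(t[135:285,195:325],None,fx=3.8,fy=3.8,interpolation=2)[:570]
b=cv2.resize(s[205:305,220:335],None,fx=3,fy=3,interpolation=2)
o=np.zeros((600,800,3),np.uint8);o[:a.shape[0],:a.shape[1]]=a;o[:b.shape[0],494:494+306]=b[:,:306]
cv2.imwrite('pics/crop1.png',o)
print(proj('top',[state()['tool_pos'],[0,0,0],[500,-300,0]]))
for n in('feed',(245,228)),('carr',(277,180)),('spool',(200,147)),('cut',(174,245)),('loupe',(217,279)),('yel',(207,321)):print(n[0],plane('top',n[1],15).round())
E
```

```text
[[654.18553775 330.5632354 ]
 [363.97709137 394.78350951]
 [473.53271654 216.08244378]]
feed [448. 341.  15.]
carr [585. 256.  15.]
spool [672. 475.  15.]
cut [396. 536.  15.]
loupe [306. 413.  15.]
yel [190. 437.  15.]
```

View pics/crop1.png

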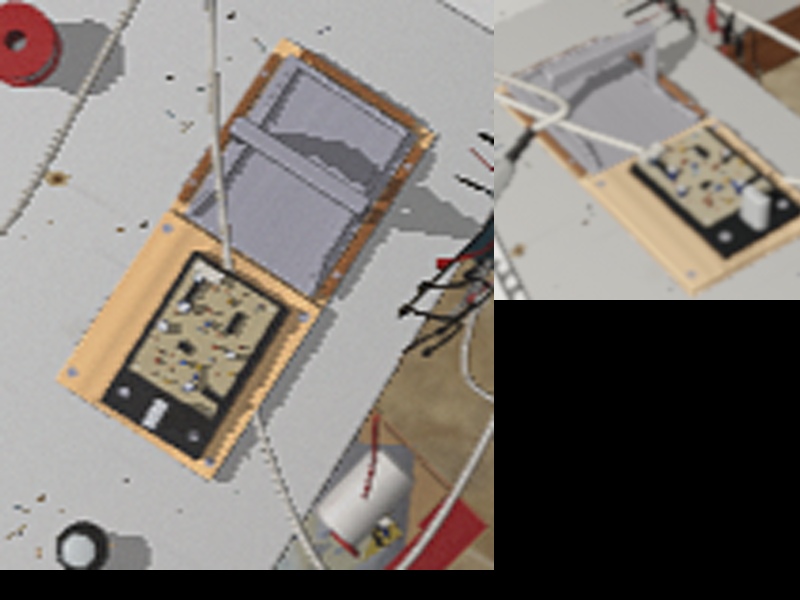

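The crop shows the steel carrier with its bar from (235,125) to (365,205), and the black pallet with its populated board. The aluminium tab is at crop (155,413), which is about top (235.8,243.7). A white cable appears to cross near the carrier mouth, so I'll check its height along with the key points.

Run:
```python
from h import *
T=lambda x,y:(195+x/3.8,135+y/3.8)
S=lambda x,y:(220+(x-494)/3,205+y/3)
def two(n,a,b):
    x,r=tri([ray('top',T(*a)),ray('side',S(*b))]);print(n,x.round(1),np.round(r,1))
two('cable end',(228,265),(650,150))
two('tab top',(160,402),(755,185))
two('bar left end',(237,124),(521,74))
two('bar right end',(366,205),(652,32))
# dock corners on top
for n,p,z in (('feed TL',(172,212),12),('feed BL',(62,380),12),('feed BR',(212,477),12),('feed TR',(322,303),12),('nest far L',(287,42),10),('nest far R',(433,133),10),
  ('pal lead L',(197,252),10),('pal lead R',(305,318),10),('pal trail L',(103,400),10),('pal trail R',(200,458),10),('barL',(237,124),73),('barR',(366,205),73),('tabtop',(160,402),52)):
    print(n,plane('top',T(*p),z).round(1))
```

```text
cable end [514.9 315.4  19.7] [1.5 1.5]
tab top [410.  357.4  55.5] [2.4 2.4]
bar left end [622.6 314.   67.4] [12.4 12.4]
bar right end [556.3 215.7  62.3] [0.1 0.1]
feed TL [551.9 357.8  12. ]
feed BL [426.3 434.1  12. ]
feed BR [358.7 322.   12. ]
feed TR [488.  245.4  12. ]
nest far L [681.1 276.9  10. ]
nest far R [616.2 166.9  10. ]
pal lead L [523.1 338.5  10. ]
pal lead R [476.7 257.6  10. ]
pal trail L [412.5 403.8  10. ]
pal trail R [372.2 331.4  10. ]
barL [610.3 308.8  73. ]
barR [555.3 215.8  73. ]
tabtop [412.3 358.4  52. ]
```

Run:
```python
from h import *
for n,a,b in (('lamp head',(495,115),(278,72)),('lamp tip',(518,62),(262,20)),('psu',(378,75),(235,170)),('phone',(455,185),(316,140)),('pencils',(550,150),(319,100)),('turq',(410,275),(380,182)),('cable nearB',(345,215),(370,255)),('cable peak',(365,157),(300,212))):
    x,r=tri([ray('top',a),ray('side',b)]);print(n,x.round(),np.round(r))
# cable path: for top-cable pixels (crop) give side epipolar at several z
for p in ((213,60),(215,120),(222,200),(228,262),(260,412),(285,490)):
    q=(195+p[0]/3.8,135+p[1]/3.8)
    print(p,[ (z,plane('top',q,z).round()[:2].tolist(),proj('side',plane('top',q,z)).round().tolist()[0]) for z in (0,25,60,120)])
```

```text
lamp head [ 734. -262.  249.] [4. 4.]
lamp tip [ 795. -251.  411.] [9. 9.]
psu [852. -40.  -9.] [49. 49.]
phone [ 585. -231.   48.] [4. 4.]
pencils [ 675. -488.   62.] [8. 8.]
turq [ 335. -118.   15.] [4. 4.]
cable nearB [ 408.   33. -159.] [94. 94.]
cable peak [ 621.  -19. -102.] [56. 56.]
(213, 60) [(0, [668.0, 332.0], [217.0, 250.0]), (25, [664.0, 330.0], [218.0, 242.0]), (60, [658.0, 328.0], [219.0, 232.0]), (120, [648.0, 324.0], [222.0, 214.0])]
(215, 120) [(0, [623.0, 329.0], [233.0, 253.0]), (25, [619.0, 327.0], [234.0, 246.0]), (60, [615.0, 325.0], [235.0, 236.0]), (120, [606.0, 322.0], [237.0, 217.0])]
(222, 200) [(0, [563.0, 322.0], [255.0, 257.0]), (25, [561.0, 320.0], [255.0, 250.0]), (60, [557.0, 318.0], [257.0, 240.0]), (120, [551.0, 315.0], [259.0, 221.0])]
(228, 262) [(0, [517.0, 316.0], [272.0, 261.0]), (25, [515.0, 315.0], [272.0, 253.0]), (60, [513.0, 313.0], [274.0, 243.0]), (120, [509.0, 310.0], [275.0, 224.0])]
(260, 412) [(0, [407.0, 289.0], [316.0, 265.0]), (25, [407.0, 288.0], [316.0, 258.0]), (60, [407.0, 287.0], [317.0, 247.0]), (120, [408.0, 285.0], [318.0, 228.0])]
(285, 490) [(0, [350.0, 269.0], [339.0, 266.0]), (25, [351.0, 268.0], [340.0, 258.0]), (60, [353.0, 267.0], [340.0, 248.0]), (120, [355.0, 266.0], [341.0, 229.0])]
```

Call:
step_arm(plan=[[-0.418,0.362,-0.05,0,0,-1.22],[-0.418,0.362,-0.05,0,0,-1.22],[-0.418,0.362,-0.05,0,0,-1.22],[-0.418,0.362,-0.05,0,0,-1.22],[-0.418,0.362,-0.05,0,0,-1.22],[-0.418,0.362,-0.05,0,0,-1.22],[-0.418,0.362,-0.05,0,0,-1.22],[-0.418,0.362,-0.05,0,0,-1.22],[-0.418,0.362,-0.05,0,0,-1.22],[-0.418,0.362,-0.05,0,0,-1.22],[-0.418,0.362,-0.05,0,0,-1.22],[-0.418,0.362,-0.05,0,0,-1.22],[-0.418,0.362,-0.05,0,0,-1.22]])

```text
time_s: 1.4
tool_pos: [500.5, -148.8, 299.6]
tcp_rot: [[0.003, -1.0, -0.001], [-1.0, -0.003, 0.0], [-0.0, 0.001, -1.0]]
contact_force: [0.3, -0.8, 0.7]
opening: 85.4
gripper_force: 0.0
```

Run:
```python
from h import *
s=state();R=np.array(s['tcp_rot']);print(s['time_s'],s['tool_pos'],R.round(3).tolist(),np.round(s['joint_pos'],2))
a=-0.56;Rt=np.array([[np.cos(a),np.sin(a),0],[np.sin(a),-np.cos(a),0],[0,0,-1]])
print(R.T@(np.array([490,320,230])-s['tool_pos']),cv2.Rodrigues(R.T@Rt)[0].ravel())
```

```text
1.4 [ 500.52438075 -148.84542901  299.6464281 ] [[0.003, -1.0, -0.001], [-1.0, -0.003, 0.0], [-0.0, 0.001, -1.0]] [ 0.09  0.08 -0.24 -0.   -1.25 -0.08]
[-468.86592539    9.10340941   69.70864927] [ 5.68377385e-04  4.55612459e-04 -1.00786780e+00]
```

Call:
step_arm(plan=[[-0.469,0.009,0.07,0,0,-1.008],[-0.469,0.009,0.07,0,0,-1.008],[-0.469,0.009,0.07,0,0,-1.008],[-0.469,0.009,0.07,0,0,-1.008],[-0.469,0.009,0.07,0,0,-1.008],[-0.469,0.009,0.07,0,0,-1.008],[-0.469,0.009,0.07,0,0,-1.008],[-0.469,0.009,0.07,0,0,-1.008],[-0.469,0.009,0.07,0,0,-1.008],[-0.469,0.009,0.07,0,0,-1.008],[-0.469,0.009,0.07,0,0,-1.008],[-0.469,0.009,0.07,0,0,-1.008]])

```text
time_s: 2.6
tool_pos: [491.2, 317.7, 229.3]
tcp_rot: [[0.846, -0.534, -0.001], [-0.534, -0.846, -0.001], [-0.0, 0.002, -1.0]]
contact_force: [0.4, -0.6, 0.6]
opening: 85.3
gripper_force: 0.0
```

Run:
```python
from h import *
import pickle
s=state();w=read_camera('wrist');print(s['time_s'],s['tool_pos'],np.round(s['joint_pos'],2))
pickle.dump(s,open('s1.pkl','wb'));cv2.imwrite('pics/w1.png',w)
```

```text
2.6 [491.18723832 317.69753655 229.33740686] [ 0.91  0.23 -0.22 -0.   -1.12  0.1 ]
```

View pics/w1.png

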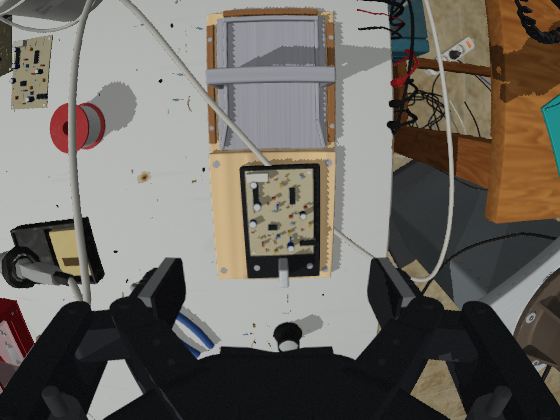

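The wrist view shows the carrier with its bar at rows 67–83, cols 208–334, and the pallet at cols 240–320, rows 163–277. The tab is near (284,272). The spool is at (77,126). I'll measure edges from a zoomed crop.

Run:
```python
from h import *
w=cv2.imread('pics/w1.png')
a=cv2.resize(w[145:295,195:345],None,fx=4,fy=4,interpolation=2); b=cv2.resize(w[5:155,200:345],None,fx=1.36,fy=1.36)
o=np.zeros((600,800,3),np.uint8);o[:,:600]=a;o[:b.shape[0],601:601+b.shape[1]]=b[:,:199]
cv2.imwrite('pics/w1c.png',o)
```

```text
(no output)
```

View pics/w1c.png

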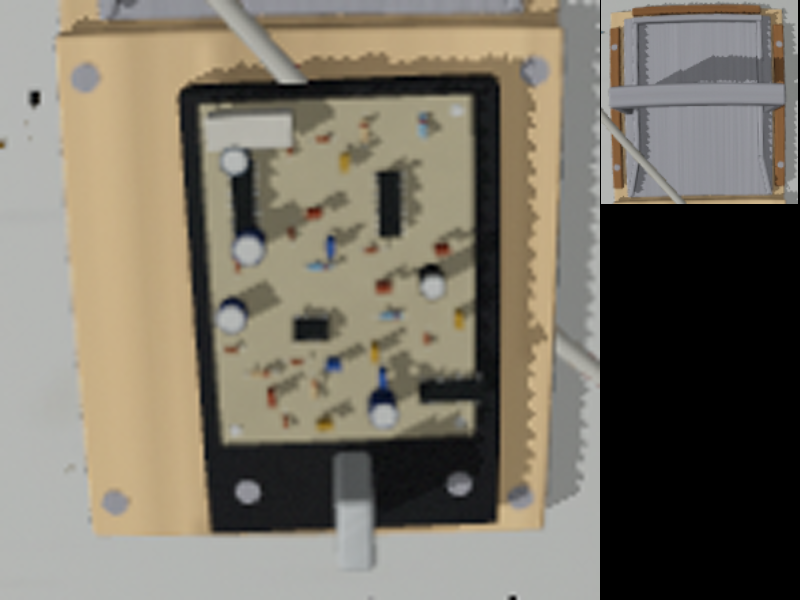

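Run:
```python
from h import *
import pickle
s=pickle.load(open('s1.pkl','rb'))
W=lambda x,y:(195+x/4,145+y/4)
B=lambda x,y:(200+(x-601)/1.36,5+y/1.36)
T=lambda x,y:(195+x/3.8,135+y/3.8);S=lambda x,y:(220+(x-494)/3,205+y/3)
def pl(p,z):
    o,d=wray(p,s);return o+d*(z-o[2])/d[2]
P={}
for n,p,t in (('leadL',(183,88),(197,252)),('leadR',(497,76),(305,318)),('trailL',(212,530),(103,400)),('trailR',(496,520),(200,458))):
    P[n]=pl(W(*p),22);print(n,P[n].round(1),'tri',tri([wray(W(*p),s),ray('top',T(*t))])[0].round(1))
F={}
for n,p,t in (('TL',(62,35),(172,212)),('TR',(560,30),(322,303)),('BL',(95,533),(62,380)),('BR',(545,528),(212,477))):
    F[n]=pl(W(*p),12);print(n,F[n].round(1),'tri',tri([wray(W(*p),s),ray('top',T(*t))])[0].round(1))
x,r=tri([wray(W(354,533),s),ray('top',T(160,402)),ray('side',S(755,185))]);print('tabtop',x,r,pl(W(354,533),52))
bl,br=B(610,96),B(784,95)
for n,p,t in (('barL',bl,(237,124)),('barR',br,(366,205))):
    x,r=tri([wray(p,s),ray('top',T(*t))]);print(n,x.round(1),np.round(r,1),pl(p,73).round(1))
def ang(v):return np.arctan2(v[1],v[0])
print('pallet ang',ang(P['leadL']-P['trailL']),ang(P['leadR']-P['trailR']),ang(P['leadL']-P['leadR'])-np.pi/2,'ctr',sum(P.values())/4)
print('feed ang',ang(F['TL']-F['BL']),ang(F['TR']-F['BR']),ang(F['TL']-F['TR'])-np.pi/2,ang(F['BL']-F['BR'])-np.pi/2,'ctr',sum(F.values())/4)
print('bar ang',ang(pl(bl,73)-pl(br,73))-np.pi/2,(pl(bl,73)+pl(br,73))/2)
```

```text
leadL [524.8 339.9  22. ] tri [523.5 339.3  17.5]
leadR [484.2 269.6  22. ] tri [476.9 263.2 -19.3]
trailL [414.5 404.9  22. ] tri [413.4 403.8  21.1]
trailR [373.1 333.9  22. ] tri [372.8 332.3  21.9]
TL [553.8 361.1  12. ] tri [552.3 357.6  23.4]
TR [484.  248.5  12. ] tri [486.7 247.4  21.4]
BL [427.8 439.6  12. ] tri [427.9 435.3  16.8]
BR [357.1 324.5  12. ] tri [359.  322.9  15.5]
tabtop [409.58434497 359.11691532  57.81443213] [np.float64(1.6829731944234902), np.float64(2.965332870573553), np.float64(2.641961356599218)] [406.38378352 362.43965055  52.        ]
barL [605.5 307.5 106.9] [0.5 0.5] [612.5 311.7  73. ]
barR [555.4 216.1  60.7] [1.1 1.1] [554.3 219.2  73. ]
pallet ang -0.5320521137787055 -0.524542613767851 -0.5240121730321652 ctr [449.1793745  337.07865179  22.        ]
feed ang -0.5571034143746367 -0.5395126304735524 -0.5547435064887565 -0.5510262682092344 ctr [455.65550691 343.40143125  12.        ]
bar ang -0.5620774881507724 [583.41552503 265.48013342  73.        ]
```

Call:
step_arm(plan=[[-0.096,0.008,0.1,0,0,-0.036],[-0.096,0.008,0.1,0,0,-0.036],[-0.096,0.008,0.1,0,0,-0.036],[-0.096,0.008,0.1,0,0,-0.036],[-0.096,0.008,0.1,0,0,-0.036],[-0.096,0.008,0.1,0,0,-0.036]], hand=0.6)

```text
time_s: 3.25
tool_pos: [406.9, 363.0, 131.3]
tcp_rot: [[0.864, -0.504, 0.001], [-0.504, -0.864, 0.002], [0.0, -0.002, -1.0]]
contact_force: [-0.6, 0.2, 0.5]
opening: 51.1
gripper_force: 0.0
```

Run:
```python
from h import *
import pickle
s=state();w=read_camera('wrist');print(s['time_s'],s['tool_pos'],np.round(s['tcp_rot'],3).tolist(),np.round(s['joint_pos'],2))
pickle.dump(s,open('s2.pkl','wb'));cv2.imwrite('pics/w2.png',w)
c=calibration('wrist')
print(wproj([[406.2,362.3,52],[406.2,362.3,22],[583.4,265.3,73]],s).round())
```

```text
3.25 [406.87651142 362.95518891 131.32150628] [[0.864, -0.504, 0.001], [-0.504, -0.864, 0.002], [0.0, -0.002, -1.0]] [ 1.09  0.26 -0.43  0.   -0.88 -0.05]
[[279. 224.]
 [278. 211.]
 [270. -89.]]
```

View pics/w2.png

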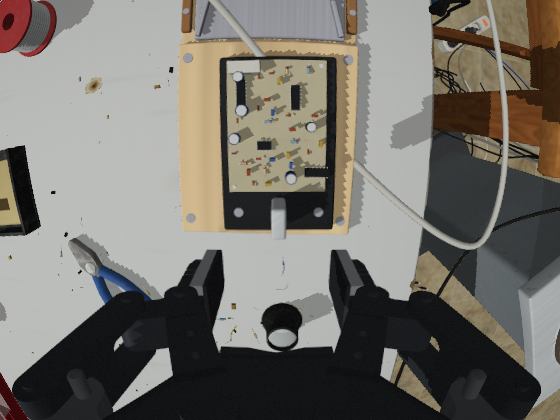

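Run:
```python
from h import *
import pickle
s1=pickle.load(open('s1.pkl','rb'));s2=pickle.load(open('s2.pkl','rb'))
g=cv2.cvtColor(cv2.imread('pics/w2.png'),cv2.COLOR_BGR2GRAY);print(g[195:245,279].tolist());print(g[232,265:295].tolist())
x,r=tri([wray((283.5,278.2),s1),wray((279.5,225.5),s2)]);print(x,r)
x,r=tri([wray((195+183/4,145+88/4),s1),wray((220.5,58.5),s2)]);print('leadL',x,r)
x,r=tri([wray((195+212/4,145+530/4),s1),wray((225.5,228),s2)]);print('trailL',x,r)
x,r=tri([wray((195+496/4,145+520/4),s1),wray((333.5,229),s2)]);print('trailR',x,r)
```

```text
[21, 22, 44, 75, 85, 85, 86, 86, 86, 85, 87, 86, 86, 91, 116, 144, 164, 179, 182, 182, 181, 179, 178, 180, 183, 183, 181, 180, 178, 177, 177, 177, 177, 178, 178, 178, 178, 179, 179, 179, 178, 177, 176, 172, 172, 181, 186, 186, 185, 185]
[170, 169, 167, 165, 166, 164, 173, 189, 186, 184, 182, 181, 181, 180, 179, 178, 177, 176, 167, 137, 123, 153, 176, 176, 177, 177, 178, 178, 178, 178]
[402.93207244 363.91361712  45.1426073 ] [np.float64(0.4168145263392146), np.float64(0.41681452633927213)]
leadL [524.71670181 340.96371388  18.38436625] [np.float64(0.44790545720527114), np.float64(0.4479054572051881)]
trailL [414.53362451 404.62539382  22.10995807] [np.float64(0.17375729933745074), np.float64(0.1737572993374572)]
trailR [372.30981295 333.55417893  21.55657309] [np.float64(0.7235542281541842), np.float64(0.7235542281541445)]
```

Call:
step_arm(plan=[[0,0.001,0.04,0,0,0],[0,0.001,0.07,0,0,0],[0,0.001,0.083,0,0,0],[0,0.001,0.083,0,0,0],[0,0.001,0.083,0,0,0]])

```text
time_s: 3.8
tool_pos: [406.1, 362.5, 47.9]
tcp_rot: [[0.864, -0.503, 0.001], [-0.503, -0.864, 0.001], [0.0, -0.001, -1.0]]
contact_force: [-0.2, -0.4, 0.7]
opening: 51.4
gripper_force: 0.0
```

Call:
step_arm(plan=[[0,0,0.001,0,0,0],[0,0,0.001,0,0,0],[0,0,0.001,0,0,0],[0,0,0.001,0,0,0],[0,0,0.001,0,0,0],[0,0,0.001,0,0,0]], hand=0)

```text
time_s: 4.4
tool_pos: [405.5, 362.9, 47.1]
tcp_rot: [[0.865, -0.502, 0.001], [-0.502, -0.865, 0.001], [0.0, -0.002, -1.0]]
contact_force: [-0.3, -1.6, 6.5]
opening: 8.7
gripper_force: 59.5
```

Call:
step_arm(plan=[[0.004,-0.002,0.001,0,0,0.006],[0.008,-0.005,0.001,0,0,0.012],[0.012,-0.007,0.001,0,0,0.018],[0.016,-0.0095,0.001,0,0,0.025],[0.016,-0.0095,0.001,0,0,0.025],[0.016,-0.0095,0.001,0,0,0.025]])

```text
time_s: 5.0
tool_pos: [424.3, 363.8, 47.0]
tcp_rot: [[0.852, -0.524, 0.002], [-0.524, -0.852, 0.003], [0.0, -0.003, -1.0]]
contact_force: [-3.8, -1.0, 14.7]
opening: 8.6
gripper_force: 60.8
```

Run:
```python
from h import *
import pickle
s=state();w=read_camera('wrist');print(s['time_s'],s['tool_pos'],np.round(s['tcp_rot'],3).tolist(),s['contact_force'],s['ft_torque'])
pickle.dump(s,open('s3.pkl','wb'));cv2.imwrite('pics/w3.png',w)
cv2.imwrite('pics/w3c.png',cv2.resize(w[0:250,160:380],None,fx=2.4,fy=2.4,interpolation=2))
```

```text
5.0 [424.25735018 363.76452638  47.04099422] [[0.852, -0.524, 0.002], [-0.524, -0.852, 0.003], [0.0, -0.003, -1.0]] [-3.83869637 -1.04824725 14.70304083] [-0.26686986  1.61373171 -0.18180311]
```

View pics/w3c.png

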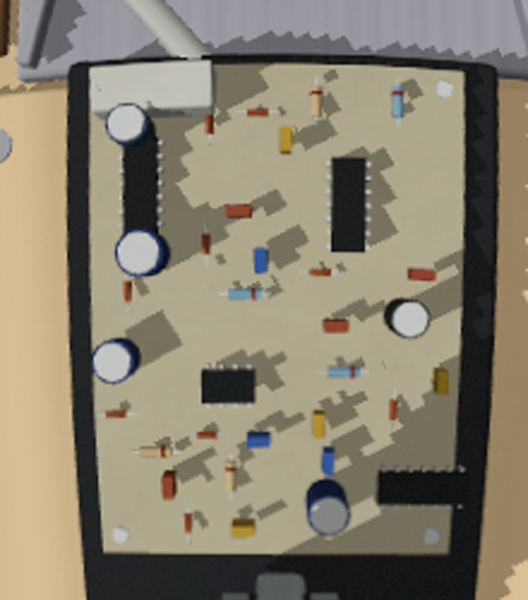

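Run:
```python
from h import *
import pickle
s=pickle.load(open('s3.pkl','rb'))
a=-0.551;u=np.array([np.cos(a),np.sin(a)]);v=np.array([-u[1],u[0]]);O=np.array([517.1,305.6])
def pl(p,z):
    o,d=wray(p,s);return (o+d*(z-o[2])/d[2])[:2]
for n,p,z in(('leadL',(189.2,27),22),('leadR',(367,28),22),('L low',(160+88/2.4,590/2.4),22),('R low',(160+477/2.4,590/2.4),22)):
    q=pl(p,z)-O;print(n,q@u,q@v)
d=s['tool_pos'][:2]-O;print('tcp',d@u,d@v)
g=cv2.cvtColor(cv2.imread('pics/w3.png'),cv2.COLOR_BGR2GRAY)
w=cv2.imread('pics/w3.png')
cv2.imwrite('pics/w3d.png',cv2.resize(w[0:240,90:460],None,fx=2.1,fy=2.1,interpolation=2))
# expected px of lip/mouth and feed sides
def W(x,y,z): return [*(O+x*u+y*v),z]
for n,P in (('mouthL',W(8,51.5,16)),('mouthR',W(8,-51.5,16)),('feedL',W(3,68,12)),('feedR',W(3,-68,12)),('postL',W(78,53,57)),('postR',W(78,-53,57))):print(n,wproj([P],s).round(1),((wproj([P],s)-[90,0])*2.1).round())
```

```text
leadL 4.247092328415572 41.607302368344
leadR 3.81027676662549 -40.44282192308349
L low -102.82541333473694 41.85800018941505
R low -102.79605127833425 -40.33660748574215
tcp -109.55349502241968 0.9494646872691277
mouthL [[173.1  24.9]] [[175.  52.]]
mouthR [[385.2  25.3]] [[620.  53.]]
feedL [[145.   39.9]] [[115.  84.]]
feedR [[413.   40.3]] [[678.  85.]]
postL [[ 154.5 -132.2]] [[ 135. -278.]]
postR [[ 403.8 -131.4]] [[ 659. -276.]]
```

View pics/w3d.png

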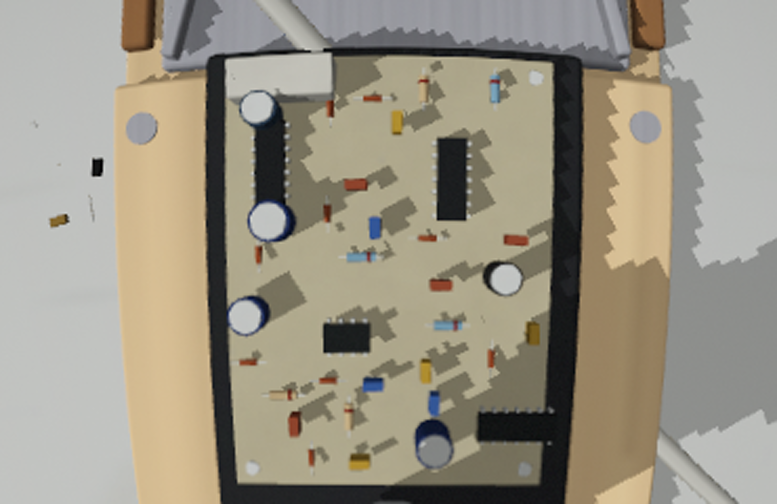

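Call:
step_arm(plan=[[0.005,0.0003,-0.0005,0,0,0],[0.013,0.0007,-0.001,0,0,0],[0.023,0.0007,-0.001,0,0,0],[0.033,0.0007,-0.001,0,0,0],[0.043,0.0007,-0.001,0,0,0],[0.053,0.0007,-0.001,0,0,0],[0.06,0.0007,-0.001,0,0,0],[0.06,0.0007,-0.001,0,0,0]])

```text
time_s: 5.85
tool_pos: [476.1, 330.6, 47.1]
tcp_rot: [[0.852, -0.524, 0.002], [-0.524, -0.852, 0.001], [0.001, -0.002, -1.0]]
contact_force: [2.6, -1.9, 6.2]
opening: 8.9
gripper_force: 59.6
```

Call:
step_arm(plan=[[0.006,0,0,0,0,0],[0.016,0,0,0,0,0],[0.026,0,0,0,0,0],[0.036,0,0,0,0,0],[0.046,0,0,0,0,0],[0.054,0,0,0,0,0],[0.06,0,0,0,0,0],[0.06,0,0,0,0,0]])

```text
time_s: 6.65
tool_pos: [526.8, 299.0, 47.0]
tcp_rot: [[0.851, -0.524, 0.001], [-0.524, -0.851, 0.001], [0.001, -0.002, -1.0]]
contact_force: [-0.7, 0.7, 7.4]
opening: 8.9
gripper_force: 59.7
```

Call:
step_arm(plan=[[0.004,0,0,0,0,0],[0.007,0,0,0,0,0],[0.01,0,0.0003,0,0,0],[0.011,0,0.001,0,0,0],[0.011,0,0.0015,0,0,0],[0.011,0,0.002,0,0,0],[0.011,0,0.002,0,0,0]])

```text
time_s: 7.35
tool_pos: [535.0, 292.8, 45.1]
tcp_rot: [[0.852, -0.524, 0.0], [-0.524, -0.852, -0.0], [0.0, 0.0, -1.0]]
contact_force: [-4.8, -1.7, 12.2]
opening: 9.1
gripper_force: 60.8
```

Call:
step_arm(plan=[[0.0015,0,-0.0005,0,0,0],[0.003,0,-0.0005,0,0,0],[0.0045,0,-0.0005,0,0,0],[0.005,0,-0.0005,0,0,0],[0.005,0,-0.0005,0,0,0]])

```text
time_s: 7.85
tool_pos: [539.4, 290.8, 45.1]
tcp_rot: [[0.852, -0.524, 0.0], [-0.524, -0.852, 0.001], [0.0, -0.001, -1.0]]
contact_force: [-4.1, 1.7, 7.3]
opening: 8.6
gripper_force: 60.1
```

Call:
step_arm(plan=[[0.001,0,0,0,0,0],[0.002,0,0,0,0,0],[0.003,0,0,0,0,0],[0.003,0,0,0,0,0]])

```text
time_s: 8.25
tool_pos: [541.8, 289.5, 45.1]
tcp_rot: [[0.852, -0.524, 0.0], [-0.524, -0.852, 0.001], [-0.0, -0.001, -1.0]]
contact_force: [-5.1, 2.4, 7.9]
opening: 8.8
gripper_force: 60.1
```

Call:
step_arm(plan=[[0.0007,0,0,0,0,0],[0.0015,0,0,0,0,0],[0.0015,0,0,0,0,0]])

```text
time_s: 8.55
tool_pos: [542.4, 289.0, 45.1]
tcp_rot: [[0.852, -0.524, -0.0], [-0.524, -0.852, 0.001], [-0.001, -0.001, -1.0]]
contact_force: [-7.6, 5.3, 8.9]
opening: 9.0
gripper_force: 60.4
```

Call:
step_arm(plan=[[0.0007,0,0,0,0,0],[0.0015,0,0,0,0,0],[0.0015,0,0,0,0,0]])

```text
time_s: 8.85
tool_pos: [542.5, 288.9, 45.1]
tcp_rot: [[0.852, -0.524, -0.002], [-0.524, -0.852, 0.002], [-0.002, -0.0, -1.0]]
contact_force: [-15.9, 8.8, 12.7]
opening: 8.6
gripper_force: 60.9
```

Call:
step_arm(plan=[[-0.0012,0,-0.0005,0,0,0],[-0.0012,0,-0.0005,0,0,0]])

```text
time_s: 9.05
tool_pos: [542.4, 288.7, 45.1]
tcp_rot: [[0.852, -0.524, -0.001], [-0.524, -0.852, 0.001], [-0.001, -0.0, -1.0]]
contact_force: [-8.1, 5.2, 6.8]
opening: 9.2
gripper_force: 60.0
```

Call:
step_arm(plan=[[0,0,0,0,0,0],[0,0,0,0,0,0],[0,0,0,0,0,0],[0,0,0,0,0,0],[0,0,-0.02,0,0,0],[0,0,-0.06,0,0,0],[-0.03,0,-0.1,0,0,0],[-0.06,0,-0.125,0,0,0],[-0.06,0,-0.125,0,0,0],[-0.06,0,-0.125,0,0,0]], hand=0.5)

```text
time_s: 10.05
tool_pos: [491.9, 320.0, 170.8]
tcp_rot: [[0.852, -0.523, 0.001], [-0.523, -0.852, 0.001], [0.0, -0.002, -1.0]]
contact_force: [-0.8, -0.6, -0.3]
opening: 42.6
gripper_force: 0.0
```

Run:
```python
from h import *
import pickle
s=state();w=read_camera('wrist');print(s['time_s'],s['tool_pos'],np.round(s['tcp_rot'],3).tolist(),s['contact_force'])
pickle.dump(s,open('s4.pkl','wb'));cv2.imwrite('pics/w4.png',w)
cv2.imwrite('pics/w4c.png',cv2.resize(w[0:290,150:400],None,fx=2.05,fy=2.05,interpolation=2))
```

```text
10.05 [491.91776722 319.98499987 170.79741707] [[0.852, -0.523, 0.001], [-0.523, -0.852, 0.001], [0.0, -0.002, -1.0]] [-0.8035143  -0.58788358 -0.27185236]
```

View pics/w4c.png

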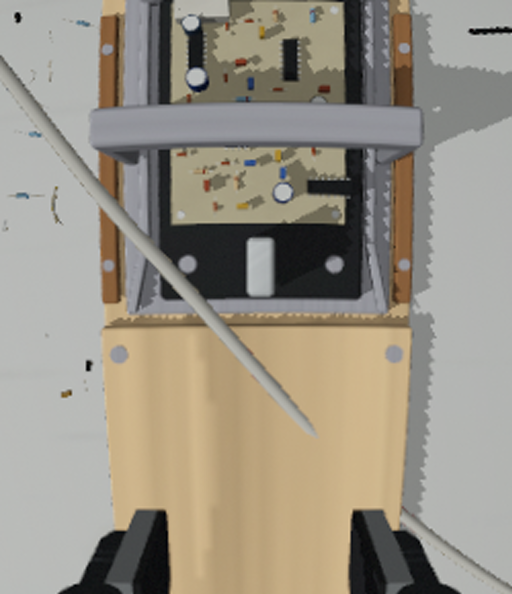

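The crop shows the pallet under the bar, between the lips. Its trailing edge is at row 297 and the carrier's mouth edge at row 311. The bar runs from (90,127) to (422,127). Next I measure the bar and check that the pallet is home.

Run:
```python
from h import *
import pickle
s=pickle.load(open('s4.pkl','rb'));s1=pickle.load(open('s1.pkl','rb'))
a=-0.551;u=np.array([np.cos(a),np.sin(a)]);v=np.array([-u[1],u[0]]);O=np.array([517.1,305.6])
C=lambda x,y:(150+x/2.05,y/2.05)
def dk(X): q=np.array(X)[:2]-O;return (q@u).round(1),(q@v).round(1)
def pl(p,z):
    o,d=wray(p,s);return o+d*(z-o[2])/d[2]
g=cv2.cvtColor(cv2.imread('pics/w4.png'),cv2.COLOR_BGR2GRAY)
print('bar col profile',g[46:82,300].tolist());print('row prof L',g[60,186:202].tolist(),'R',g[60,348:364].tolist())
print('trail profile col215',g[138:158,215].tolist())
for n,p,z in (('palTrailL',(165,297),20),('palTrailR',(360,297),20),('carrEdge',(250,311),10),('feedEdge',(250,327),12),('tabtop',(260,265),50),('palL',(163,270),20),('palR',(362,270),20),('mouthL',(130,311),10),('mouthR',(388,311),10),('railL',(104,300),10),('railR',(410,300),10)):
    print(n,dk(pl(C(*p),z)))
for n,p in(('barL',(90,127)),('barR',(422,127)),('barBackmid',(256,106)),('barFrontTop',(256,139))):
    X=pl(C(*p),73);print(n,X.round(1),dk(X))
B=lambda x,y:(200+(x-601)/1.36,5+y/1.36)
for n,p,q in(('L',(90,127),(610,96)),('R',(422,127),(784,95))):
    print(n,tri([wray(C(*p),s),wray(B(*q),s1)]))
```

```text
bar col profile [104, 104, 103, 91, 113, 137, 151, 149, 150, 150, 149, 149, 148, 147, 147, 147, 148, 149, 150, 150, 148, 143, 136, 101, 86, 99, 153, 157, 157, 158, 158, 158, 158, 158, 159, 159]
row prof L [182, 181, 181, 181, 182, 181, 182, 180, 158, 149, 149, 149, 148, 148, 148, 148] R [148, 148, 148, 149, 149, 149, 145, 110, 101, 131, 133, 132, 133, 132, 133, 132]
trail profile col215 [154, 156, 157, 155, 154, 155, 153, 153, 152, 151, 152, 151, 153, 149, 139, 150, 172, 158, 117, 113]
palTrailL (np.float64(16.1), np.float64(38.6))
palTrailR (np.float64(16.2), np.float64(-42.1))
carrEdge (np.float64(8.8), np.float64(3.6))
feedEdge (np.float64(2.2), np.float64(3.6))
tabtop (np.float64(30.5), np.float64(-0.7))
palL (np.float64(27.4), np.float64(39.2))
palR (np.float64(27.5), np.float64(-42.7))
mouthL (np.float64(9.4), np.float64(55.6))
mouthR (np.float64(9.4), np.float64(-56.1))
railL (np.float64(14.5), np.float64(67.0))
railR (np.float64(14.5), np.float64(-65.7))
barL [614.3 311.4  73. ] (np.float64(79.8), np.float64(55.8))
barR [556.5 217.5  73. ] (np.float64(79.7), np.float64(-54.4))
barBackmid [589.7 261.7  73. ] (np.float64(84.9), np.float64(0.6))
barFrontTop [580.1 267.6  73. ] (np.float64(73.6), np.float64(0.6))
L (array([606.95426811, 308.40244812,  99.14437235]), [np.float64(0.39684775873082295), np.float64(0.39684775873077754)])
R (array([555.05116557, 224.75121081,  97.77514251]), [np.float64(0.9929833785330932), np.float64(0.9929833785331683)])
```

Call:
step_arm(plan=[[0.109,-0.0016,0.02,0,0,-1.571],[0.109,-0.0016,0.02,0,0,-1.571],[0.109,-0.0016,0.02,0,0,-1.571],[0.109,-0.0016,0.02,0,0,-1.571],[0.109,-0.0016,0.02,0,0,-1.571],[0.109,-0.0016,0.02,0,0,-1.571],[0.109,-0.0016,0.02,0,0,-1.571],[0.109,-0.0016,0.02,0,0,-1.571],[0.109,-0.0016,0.02,0,0,-1.571],[0.109,-0.0016,0.02,0,0,-1.571],[0.109,-0.0016,0.02,0,0,-1.571],[0.109,-0.0016,0.02,0,0,-1.571],[0.109,-0.0016,0.02,0,0,-1.571]])

```text
time_s: 11.4
tool_pos: [585.9, 262.9, 148.7]
tcp_rot: [[0.527, 0.85, -0.002], [0.85, -0.527, -0.001], [-0.002, -0.001, -1.0]]
contact_force: [-0.4, -0.1, -0.3]
opening: 43.2
gripper_force: 0.0
```

Run:
```python
from h import *
import pickle
s=state();w=read_camera('wrist');print(s['time_s'],s['tool_pos'],np.round(s['tcp_rot'],3).tolist(),np.round(s['joint_pos'],2))
pickle.dump(s,open('s5.pkl','wb'));cv2.imwrite('pics/w5.png',w)
p=wproj([[614.3,311.4,73],[556.5,217.5,73],[585.4,264.5,73]],s);print(p)
cv2.imwrite('pics/w5c.png',cv2.resize(w[0:300,130:430],None,fx=2,fy=2,interpolation=2))
```

```text
11.4 [585.85086093 262.88705494 148.68708762] [[0.527, 0.85, -0.002], [0.85, -0.527, -0.001], [-0.002, -0.001, -1.0]] [ 0.73  0.38 -0.19 -0.   -0.99  1.86]
[[274.02184559 138.74366726]
 [274.93240123 296.69945537]
 [274.44051641 224.28260157]]
```

View pics/w5c.png

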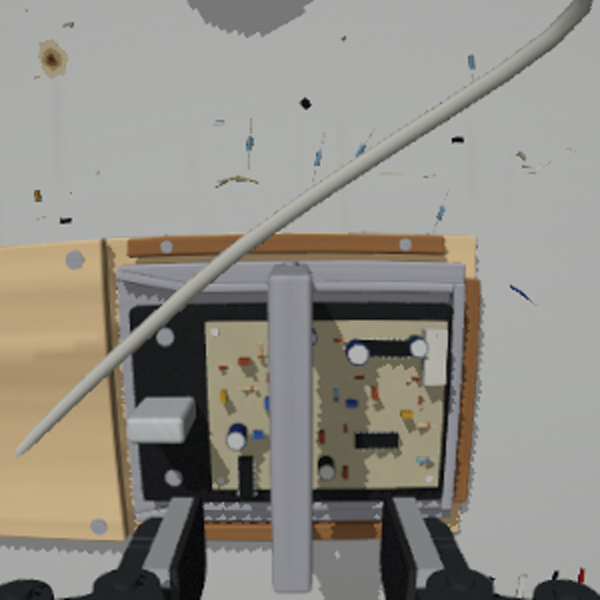

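The last crop shows the bar from (290,272) to (292,588), centred between the fingers, with the pallet against the end stop at right.

Run:
```python
from h import *
import pickle
s4=pickle.load(open('s4.pkl','rb'));s=pickle.load(open('s5.pkl','rb'))
g=cv2.cvtColor(cv2.imread('pics/w5.png'),cv2.COLOR_BGR2GRAY)
for r in (160,200,240,280):print(r,g[r,255:300].tolist())
print(g[126:142,276].tolist(),g[286:302,276].tolist())
C=lambda x,y:(150+x/2.05,y/2.05);D=lambda x,y:(130+x/2,y/2)
X=[]
for p,q in(((90,127),(290,272)),((422,127),(292,588))):
    x,r=tri([wray(C(*p),s4),wray(D(*q),s)]);print(x,r)
    o,d=wray(D(*q),s);X.append(o+d*(73-o[2])/d[2])
m=(X[0]+X[1])/2;print(X,m,'tool shift',np.array(s['tcp_rot']).T@(m-s['tool_pos']),'ang',np.arctan2(*(X[0]-X[1])[[1,0]]),np.arctan2(s['tcp_rot'][1][0],s['tcp_rot'][0][0]))
```

```text
160 [82, 84, 83, 83, 82, 83, 84, 83, 84, 104, 136, 142, 145, 146, 145, 143, 142, 141, 141, 139, 140, 139, 141, 143, 142, 143, 143, 144, 139, 122, 97, 74, 72, 72, 72, 70, 71, 71, 71, 72, 70, 72, 100, 115, 116]
200 [149, 148, 148, 149, 149, 149, 136, 96, 71, 97, 129, 138, 142, 144, 144, 142, 141, 140, 140, 140, 139, 139, 140, 140, 141, 142, 141, 142, 139, 123, 102, 121, 149, 149, 149, 133, 96, 99, 97, 98, 97, 89, 72, 67, 83]
240 [23, 58, 96, 110, 127, 134, 149, 149, 149, 143, 134, 137, 141, 143, 143, 143, 141, 139, 139, 139, 138, 139, 141, 140, 140, 140, 139, 141, 137, 122, 102, 121, 148, 130, 96, 93, 84, 80, 87, 88, 90, 97, 97, 97, 96]
280 [168, 168, 168, 168, 168, 168, 168, 168, 168, 168, 162, 135, 141, 140, 140, 140, 139, 140, 139, 138, 138, 139, 140, 140, 139, 139, 139, 139, 134, 118, 94, 107, 123, 122, 123, 123, 122, 122, 122, 123, 122, 123, 123, 123, 122]
[69, 107, 116, 117, 121, 129, 126, 118, 118, 119, 121, 131, 151, 148, 142, 140] [139, 139, 138, 138, 138, 138, 138, 138, 138, 125, 137, 163, 167, 167, 166, 167]
[615.76769544 311.77120119  68.08430818] [np.float64(0.5434278963092415), np.float64(0.5434278963092554)]
[556.62918372 215.49112189  67.0739756 ] [np.float64(0.4748033881310865), np.float64(0.47480338813106165)]
[array([615.69807895, 312.51940633,  73.        ]), array([558.36236302, 219.05194587,  73.        ])] [587.03022099 265.7856761   73.        ] tool shift [ 3.23668903 -0.47745232 75.68106772] ang 1.0205605269183118 1.0154752415450738
```

Call:
step_arm(plan=[[0.003,-0.0005,0.035,0,0,-0.004],[0.003,-0.0005,0.06,0,0,-0.004],[0.003,-0.0005,0.077,0,0,-0.004],[0.003,-0.0005,0.083,0,0,-0.004],[0.003,-0.0005,0.083,0,0,-0.004],[0.003,-0.0005,0.083,0,0,-0.004]])

```text
time_s: 12.05
tool_pos: [587.5, 266.8, 67.8]
tcp_rot: [[0.521, 0.854, 0.001], [0.854, -0.521, 0.0], [0.001, 0.001, -1.0]]
contact_force: [0.7, -0.9, 0.5]
opening: 42.7
gripper_force: 0.0
```

Call:
step_arm(plan=[[0,0,0.002,0,0,0],[0,0,0.002,0,0,0]])

```text
time_s: 12.25
tool_pos: [587.3, 266.8, 65.8]
tcp_rot: [[0.521, 0.854, 0.001], [0.854, -0.521, 0.001], [0.001, 0.0, -1.0]]
contact_force: [0.9, -0.1, 0.6]
opening: 42.6
gripper_force: 0.0
```

Call:
step_arm(plan=[[0,0,0,0,0,0],[0,0,0,0,0,0],[0,0,0,0,0,0],[0,0,0,0,0,0],[0,0,0,0,0,0],[0,0,0,0,0,0]], hand=0)

```text
time_s: 12.85
tool_pos: [587.3, 266.7, 65.6]
tcp_rot: [[0.52, 0.854, 0.001], [0.854, -0.52, 0.0], [0.001, 0.0, -1.0]]
contact_force: [-0.6, -0.4, 5.8]
opening: 13.2
gripper_force: 59.7
```

Call:
step_arm(plan=[[0,0,-0.001,0,0,0],[0,0,-0.003,0,0,0],[0,0,-0.006,0,0,0],[0,0,-0.01,0,0,0],[0,0,-0.013,0,0,0],[0,0,-0.015,0,0,0],[0,0,-0.015,0,0,0],[0,0,-0.015,0,0,0]])

```text
time_s: 13.65
tool_pos: [586.9, 266.5, 80.0]
tcp_rot: [[0.521, 0.854, -0.0], [0.854, -0.521, 0.0], [0.0, -0.0, -1.0]]
contact_force: [0.6, -0.2, -5.7]
opening: 13.0
gripper_force: 58.5
```

Run:
```python
from h import *
s=state();print(s['tool_pos'],s['contact_force'],np.array(s['tcp_rot']).T@s['ft_torque'],s['opening'])
w=read_camera('wrist');cv2.imwrite('pics/w6.png',w)
```

```text
[586.90062557 266.51833911  80.02658732] [ 0.57754649 -0.22197268 -5.73442165] [ 0.08608974  0.0055732  -0.06866645] 13.019617247871391
```

Call:
step_arm(plan=[[0,0,-0.003,0,0,0],[0,0,-0.009,0,0,0],[0,0,-0.018,0,0,0],[0,0,-0.028,0,0,0],[0,0,-0.038,0,0,0],[0,0,-0.048,0,0,0],[0,0,-0.058,0,0,0],[0,0,-0.068,0,0,0],[0,0,-0.078,0,0,0],[0,0,-0.088,0,0,0],[0,0,-0.098,0,0,0],[0,0,-0.107,0,0,0],[0,0,-0.114,0,0,0],[0,0,-0.118,0,0,0],[0,0,-0.12,0,0,0],[0,0,-0.12,0,0,0],[0,0,-0.12,0,0,0],[0,0,-0.12,0,0,0],[0,0,-0.12,0,0,0]])

```text
time_s: 15.6
tool_pos: [586.8, 266.5, 199.6]
tcp_rot: [[0.521, 0.854, -0.001], [0.854, -0.521, -0.0], [-0.001, -0.0, -1.0]]
contact_force: [-0.1, -0.1, -4.8]
opening: 12.6
gripper_force: 58.6
```

Run:
```python
from h import *
s=state();print(s['time_s'],s['tool_pos'],np.round(s['tcp_rot'],3).tolist(),s['contact_force'],np.array(s['tcp_rot']).T@s['ft_torque'],s['opening'],s['gripper_force'],np.abs(s['qd']).max())
w=read_camera('wrist');cv2.imwrite('pics/w7.png',w);w5=cv2.imread('pics/w6.png')
# carrier must look unchanged relative to the hand since the start of the lift
a=cv2.cvtColor(w5,6)[120:255,195:355];b=cv2.cvtColor(w,6)[120:255,195:355]
print('shift carrier+pallet in view',cv2.phaseCorrelate(np.float32(a),np.float32(b)),'tab patch',cv2.phaseCorrelate(np.float32(cv2.cvtColor(w5,6)[165:245,190:260]),np.float32(cv2.cvtColor(w,6)[165:245,190:260])))
```

```text
15.6 [586.82989845 266.48657014 199.6108704 ] [[0.521, 0.854, -0.001], [0.854, -0.521, -0.0], [-0.001, -0.0, -1.0]] [-0.10864969 -0.06257022 -4.84965692] [-0.01031226  0.0020757  -0.00422346] 12.578304648375482 58.56725513935089 0.0020772704003774005
shift carrier+pallet in view ((0.09482425644817738, 0.4756142348158221), 0.6708249425888062) tab patch ((0.08303722621455734, 0.06605824713012964), 0.706627623240153)
```

```bash
python3 -c "
from bench import *
print(job_done())"
```

```text
the job is handed in; nothing more can be done
None
```

The job is handed in: the pallet was slid fully home and let go, and the carrier with the pallet on it is held level and steady about 134 mm above where it stood. The spool, side cutter and loupe were not touched, and the robot clock read about 16 s of the 43 s allowed.

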